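Clamp a gift box in the ribbon-tying jig

TASK

Get the flat gift box ready for ribbon tying: slide it along the jig until you feel it press snugly home against the end stop, without crushing the carton. Then push the clamp handle over (a fingertip is enough) until it snaps past dead centre and lies locked, the rubber foot holding the lid down. Ram neither the box nor the handle, and leave everything else on the counter where it is.

Things in the scene. Friction and masses are not known exactly. Their poses are not given: they have to be found in the camera images.
- jig: Plywood board 112 x 360 mm, fixed, its top (the bed) 15 mm above the counter. Origin: on the counter, on the midline; y along the channel to stop and clamp (board from y = -236 to +124 mm), z up. Rails 12 mm high, 65 mm apart from y = -84 to 0, flaring to 100 at y = -126. Stop and clamp share a plate set along two tracks: the stop's face is anywhere from y = 0 to +20 mm, not measured: feel for it.
- gift_box: Closed kraft gift box, 62 (its x) x 100 (y) x 30 mm (z), 0.11 to 0.19 kg, loose on the bed before the flared mouth, a little askew, its y roughly along the channel. Origin: centre of its underside. Home: end face flat on the stop, origin 50 mm before the stop's face. Sliding takes up to 2 N; press home with 6 to 12 N; over 20 N dents it.
- stop_pad (a joint): How far the stop's rubber pad (50 mm wide, from 5 to 23 mm above the bed) is pressed in, m: 0 = free, about 3.5 N per mm; over 5 mm is too much. The reading is too coarse to press by; the push force tells it.
- clamp_handle (a joint): Handle angle, rad: 0 = upright, leaning 8 degrees to the box; 1.56 = its stop, lying away from the box, 9 degrees above level. Pivot along jig x, on the midline, 71 mm beyond the stop's face, 71 mm above the counter. Black grip 22 mm wide, 13 thick, 36 to 96 from the pivot. On a box the load grows from 1.05 (2 to 6 N at the grip), past dead centre (1.36) it snaps on by itself. Over 25 N is ramming.
- clamp_foot (a joint): How far the sprung rubber foot (22 mm across, 5 N per mm) is pushed up its spindle, m: 0 = free, about 0.0022 when locked on the lid, 24 mm before the stop's face. The handle swings it down through a link; while open, the clamp arm stands up steeply between handle and stop, its top 120 mm above the counter. The unloaded handle stays where it is left.
- ribbon_spool: Spool of ribbon 66 mm across, 26 mm high, a bystander to the left. Origin: centre of its underside.
- sweet_tin: Round tin 65 mm across, 40 mm high, a bystander at the right. Origin: centre of its underside.
- square_box: Square gift box 66 x 66 x 48 mm, a bystander at the right, in front of the bag sealer, whose raised arm reaches about 200 mm above the counter. Origin: centre of its underside.
- choc_bar: Wrapped chocolate bar 64 x 140 x 12 mm, a bystander at the left. Origin: centre of its underside.

How it is judged:
On the way, in this order (a step that is already met when the one before it is completed fails the run):
1. with the clamp still open, the box is pressed home: square in the channel, pushing the stop's pad in by over 0.7 mm (about 2.5 N) (y of gift_box in the frame of jig between -0.054 and -0.025 m and x of gift_box in the frame of jig between -0.004 and 0.004 m and angle between the y axis of gift_box and the y axis of jig, either way round below 0.05 rad and angle between gift_box's own z axis and vertical below 0.03 rad and value of joint stop_pad above 0.0007 m and value of joint clamp_handle below 0.7 rad), for 0.1 s.
2. the handle is past dead centre and on its stop, the foot sprung on the lid (value of joint clamp_handle above 1.48 rad and value of joint clamp_foot above 0.0012 m), for 0.2 s.
At the end, for the whole second after the job is handed in: Handle beyond 1.48 rad and left there, foot pushed up over 1.2 mm by the lid; box at rest flat in the channel, still touching the stop's pad (pressed in over 0.03 mm), within 4 mm of the midline, square to 0.05 rad (all of step 2 and y of gift_box in the frame of jig between -0.054 and -0.025 m and x of gift_box in the frame of jig between -0.004 and 0.004 m and angle between the y axis of gift_box and the y axis of jig, either way round below 0.05 rad and angle between gift_box's own z axis and vertical below 0.03 rad and value of joint stop_pad above 3e-05 m and linear speed of gift_box below 0.02 m/s).
It fails at once if the carton is dented: fingers push it with more than 20 N, or it drives the stop's pad in by more than 5.5 mm (contact force between the fingers and gift_box above 20 N or value of joint stop_pad above 0.0055 m).
It fails at once if the handle or anything else is rammed: more than 25 N from the fingers (contact force between the fingers and anything else above 25 N).
It fails at once if a bystander (ribbon spool, sweet tin, square box, chocolate bar) is moved more than 15 mm (distance of any of ribbon_spool, sweet_tin, square_box, choc_bar from where it was at the start of the episode above 0.015 m).
It also fails if it takes over 67 s, if anything falls off the work surface, if the arm or the gripper's body presses on something with over 40 N, if the wrist force passes 120 N, or if a joint passes its speed limit or range.

ROBOT

A 7-joint arm with a two-finger parallel gripper is mounted at the origin on a cart in front of the work surface, level with it; the furniture and walls round the work are solid. World frame = base frame: x ahead of the robot, y to its left, z up, the work surface at z = 0. Lengths are in m, angles in rad, forces in N, time in s.
With the tool pointing down it reaches from about 0.375 to 0.925 m from the base axis. Payload 3.1 kg.
Tool frame: the origin (TCP) lies at the very end of the fingers, on their centre line; the grasp point (between the pads) lies 19 mm behind it; z points along the fingers, y is the line along which they close (so a half turn about z gives the same grasp; the last joint's range is limited). The gripper opens to 85 mm and grips with 20 to 120 N. Pads are 22 mm wide; open, the fingers measure 114 mm over their backs; the gripper's body (76 mm by 85 mm) begins 54 mm behind the grasp point. The pads swing forward as they close: fully open they stand 13 mm farther back than shut.
Start: joints at [1.108, 0.383, 0.044, 1.598, -0.018, 1.161, -0.05], TCP at [0.232, -0.607, 0.231] pointing down, gripper open.
Joint ranges: [-2.61, 2.61], [-0.41, 2.15], [-1.48, 1.57], [0, 2.5], [-1.57, 4.71], [0.05, 1.97], [-2.85, 2.85]. Speed limits (rad/s): [2.79, 2.79, 3.14, 3.14, 3.14, 3.14, 3.14].

INTERFACE

Orientations are given as [roll, pitch, yaw] about the fixed x, y, z axes, in that order (R = Rz(yaw) Ry(pitch) Rx(roll)).
In Python, from plant import sense, cams, robot, models gives the robot as it stands.
- The arm moves only by the tool arm_command, never from a script. Its argument "targets" is a list that holds one entry, the list of rows, each a list of 5 numbers: the shift along the world's x, y, z in units of 0.02 m (1.0 is 0.02 m), then the turn about the world's z in units of 0.08 rad (1.0 is 0.08 rad), then the opening, from 0 (shut) to 1 (fully open). A call has 1 to 20 rows; each row shifts and turns the commanded pose from where the row before left it; what a row does not reach is not made up. A row lasts 1/12 s, in which the tool goes at most 41.7 mm and 7.16 degrees, less where a joint would pass 70% of its speed; a pose out of reach is approached as far as the arm can. A call with a number of a shift or a turn outside -1 to 1 is refused whole. A call with a gripper value outside its range is refused whole. The fingers move at their own pace and stop on an object; the grip force is fixed at half the most. Time passes only in rows, so rows that do not move let the fingers close. It gives the time, the measured TCP pose, the force, the opening and the grip force at its end, in the units of the state.
- sense(): the state, without advancing time (a new reading comes with each control period).
- cams.grab_frame(name): name is "scene" or "top"; returns (picture, depth): 400x640x3 uint8, blue, green, red; 400x640 float32, m along the optical axis (not along the pixel's ray), 0 where there is no reading.
- cams.get_calibration(name): a dict with "camera_matrix" (3x3 intrinsics, pixels), "dist_coeffs" ([k1, k2, p1, p2, k3] as OpenCV has them; the pictures are not rectified), "view" (4x4, takes a point from world to camera coordinates). Camera axes: x right, y down, z forward; pixel columns grow to the right and rows downward; lengths in m; the calibration is good to about 2 mm. A picture is of the moment at which its call begins. get_calibration takes no time and is no camera call.
- robot.finish_job(): hands the job in; it is judged then, once.
Trained networks look in the newest picture that a camera, given by its name, has taken for a name from the list of things; names that differ only in an ending like _2 or _b are one class to them, and where a whole thing is asked for, a point or a joint stands for the part that bears it (a point fixed in the world has none). Each returns a list of dicts, best first, with "conf" (0 to 1); they miss things now and then, are a little off and sometimes report something else, mostly with a low value. They report only what shows in the picture. A call takes as long as a camera call.
- models.find_in(label, camera): "extent" ([left, top, right, bottom] in pixels, round what is visible of it).
- models.trace(label, camera): "pixels" (400x640 bool, what is visible of it) and "extent" ([left, top, right, bottom] in pixels, round what is visible of it).
The state is a dict: "time": time; "joint_pos": joint angles; "joint_velocities": joint speeds; "joint_torque": joint torques, N m; "tcp_pos": TCP position; "eef_rot": TCP orientation; "force": force on the tool from outside, world axes, zero at the start; "moment": the same for the moment, N m; "grip_width": finger opening in m; "grip_force": force on a finger pad.
Only numpy, scipy, OpenCV 4.12 (cv2) and the standard library are available. Lean on these libraries where they do the work, as an engineer would, in place of code of your own. Each camera call takes 0.05 s, during which the arm holds its last target. There are 200 camera calls.

## Working session

There is one attempt and no reset: what is moved stays moved. The work goes in short steps, Python scripts to look and compute and a tool call to move; the robot and the scene stay as the last step left them, time stands still between calls to the robot, and variables do not carry over. Pictures are saved under pics/ and viewed, at most 10 in all, crops included, and the job is handed in when it is done.

Besides the shell and the picture viewer there is one more tool, called after "Call:" as name([rows], argument=value, ...), one row to a line, values as JSON. arm_command: Moves the arm, as the interface text tells. Shifts and turns lie within -1 to 1; 1 stands for 0.02 m of shift or 0.08 rad of turn. Its arguments: {"type":"object","properties":{"targets":{"type":"array","items":{"type":"array","items":{"type":"array","items":{"type":"number"}}}}},"required":["targets"]}

```bash
mkdir -p pics
cat > h.py <<'E'
import numpy as np, cv2
from plant import sense, cams, robot, models
def world(cam, depth, mask):
    c=cams.get_calibration(cam); K=np.array(c["camera_matrix"]); D=np.array(c["dist_coeffs"]); V=np.array(c["view"])
    v,u=np.nonzero(mask&(depth>0)); z=depth[v,u]
    n=cv2.undistortPoints(np.c_[u,v].astype(float).reshape(-1,1,2),K,D).reshape(-1,2)
    P=np.c_[n*z[:,None],z]
    R=V[:3,:3];t=V[:3,3]
    return (P-t)@R, np.c_[u,v]
E
python3 - <<'E'
from h import *
s=sense(); print(s["time"],s["tcp_pos"],s["eef_rot"],s["force"])
for cam in ("top","scene"):
    im,d=cams.grab_frame(cam); cv2.imwrite(f"pics/{cam}0.png",im)
    print(cam, np.linalg.inv(cams.get_calibration(cam)["view"])[:3,3].round(3))
    np.savez(f"{cam}0.npz",im=im,d=d)
    for l in ("jig","gift_box","clamp_handle","stop_pad","ribbon_spool","sweet_tin","square_box","choc_bar"):
        r=models.trace(l,cam)
        for q in r[:1]:
            P,_=world(cam,d,q["pixels"])
            np.save(f"m_{cam}_{l}.npy",q["pixels"])
            if len(P)<5: print(l,"few");continue
            zt=np.percentile(P[:,2],90); T=P[abs(P[:,2]-zt)<.006]
            rr=cv2.minAreaRect((T[:,:2]*1000).astype(np.float32))
            print(l,round(q["conf"],2),q["extent"],"med",np.median(P,0).round(3),"ztop",zt.round(3),"rect",np.round(rr[0],1),np.round(rr[1],1),round(rr[2],1))
E
```

```text
0.0 [ 0.23155335 -0.60635186  0.22986387] [-3.13895716e+00  1.17666403e-04  3.64847446e-01] [-0.09171476  0.01433884 -0.14238299]
top [ 0.277 -0.013  1.502]
jig 0.8 [226.6, 180.3, 343.9, 235.3] med [0.51  0.053 0.017] ztop 0.026 rect [511.2  63.7] [114.2 356.9] 9.6
gift_box 0.71 [298.0, 188.2, 333.6, 211.7] med [ 0.528 -0.04   0.047] ztop 0.051 rect [529.6 -38.5] [61.8 99.9] 15.7
clamp_handle 0.54 [231.5, 206.8, 240.4, 217.4] med [0.484 0.198 0.162] ztop 0.17 rect [487.7 197.6] [19.  12.2] 9.7
stop_pad 0.32 [234.6, 202.2, 240.6, 214.8] med [0.484 0.198 0.159] ztop 0.17 rect [487.7 196.7] [18.6 10.3] 9.7
ribbon_spool 0.88 [177.1, 173.2, 196.9, 190.7] med [0.605 0.373 0.026] ztop 0.031 rect [604.6 374.7] [62.3 62.7] 10.8
sweet_tin 0.91 [387.4, 229.4, 409.8, 252.1] med [ 0.393 -0.301  0.04 ] ztop 0.045 rect [ 393.9 -303.6] [60.6 61.7] 35.4
square_box 0.8 [422.4, 208.7, 448.3, 235.4] med [ 0.453 -0.41   0.049] ztop 0.053 rect [ 454.3 -412.4] [66.4 67.4] 13.0
choc_bar 0.59 [156.7, 214.5, 202.5, 242.2] med [0.451 0.399 0.013] ztop 0.017 rect [451.5 399.6] [140.4  63. ] 75.9
scene [0.065 0.661 1.097]
jig 0.61 [250.1, 192.6, 338.1, 297.4] med [0.496 0.066 0.015] ztop 0.025 rect [506.1  76.2] [118.2 345.6] 11.3
gift_box 0.61 [296.2, 189.7, 327.7, 226.7] med [ 0.523 -0.027  0.044] ztop 0.047 rect [527.9 -34.3] [ 63.  104.9] 15.3
clamp_handle 0.8 [265.0, 244.3, 273.6, 275.6] med [0.484 0.209 0.129] ztop 0.164 rect [486.7 201.4] [21.5 13.7] 16.9
ribbon_spool 0.63 [187.6, 290.3, 210.7, 321.8] med [0.598 0.379 0.024] ztop 0.028 rect [602.3 377.6] [61.7 63.5] 47.6
sweet_tin 0.97 [380.3, 157.3, 402.6, 178.6] med [ 0.391 -0.29   0.037] ztop 0.041 rect [ 393.6 -300.5] [59.3 66.8] 8.1
square_box 0.6 [381.0, 128.1, 407.4, 157.0] med [ 0.45  -0.393  0.045] ztop 0.05 rect [ 453.7 -410.2] [65.5 68.6] 14.5
choc_bar 0.81 [213.6, 322.1, 268.8, 374.9] med [0.449 0.405 0.011] ztop 0.014 rect [450.6 402.8] [141.   65.6] 75.8
```

```bash
ls .
```

```text
h.py
m_scene_choc_bar.npy
m_scene_clamp_handle.npy
m_scene_gift_box.npy
m_scene_jig.npy
m_scene_ribbon_spool.npy
m_scene_square_box.npy
m_scene_sweet_tin.npy
m_top_choc_bar.npy
m_top_clamp_handle.npy
m_top_gift_box.npy
m_top_jig.npy
m_top_ribbon_spool.npy
m_top_square_box.npy
m_top_stop_pad.npy
m_top_sweet_tin.npy
pics
scene0.npz
top0.npz
```

Run:
```python
from h import *
t=np.load("top0.npz")["im"]; s=np.load("scene0.npz")["im"]
a=cv2.resize(t[140:280,140:500],None,fx=2.2,fy=2.2,interpolation=cv2.INTER_CUBIC)
b=cv2.resize(s[110:390,180:480],None,fx=2,fy=2)
cv2.imwrite("pics/a.png",a); cv2.imwrite("pics/b.png",b)
# jig board & rails fit
for cam in ("top","scene"):
    d=np.load(cam+"0.npz")["d"]; m=np.load(f"m_{cam}_jig.npy")
    P,_=world(cam,d,m); B=P[(P[:,2]<.024)&(P[:,2]>.008)]
    r=cv2.minAreaRect((B[:,:2]*1000).astype(np.float32)); print(cam,r,np.median(B[:,2]))
    ang=np.deg2rad(r[2]); 
    if r[1][0]>r[1][1]: ang-=np.pi/2
    ey=np.array([-np.sin(ang),np.cos(ang)]); ex=np.array([ey[1],-ey[0]])
    O=np.array(r[0])/1000+.056*ey; print("O",O,"ang",ang)
    for l in ("gift_box","clamp_handle"):
        Q,_=world(cam,d,np.load(f"m_{cam}_{l}.npy")); q=Q[:,:2]-O
        X=q@ex;Y=q@ey; print(l,np.percentile(X,[2,50,98]).round(3),np.percentile(Y,[2,50,98]).round(3))
        if l=="clamp_handle": print(np.polyfit(Q[:,2],Y,1))
```

```text
top ((513.2388305664062, 64.33222961425781), (113.58975219726562, 361.7508850097656), 9.377559661865234) 0.016312366882107715
O [0.50411422 0.11958385] ang 0.16366929190175447
gift_box [-0.032 -0.002  0.03 ] [-0.209 -0.161 -0.112]
clamp_handle [-0.014 -0.007  0.006] [0.073 0.081 0.089]
[-0.05864396  0.08902252]
scene ((509.3688049316406, 70.24467468261719), (116.77515411376953, 358.1520080566406), 10.144868850708008) 0.01431435141057812
O [0.4995051  0.12536915] ang 0.1770613636278678
gift_box [-0.032 -0.003  0.03 ] [-0.21  -0.153 -0.112]
clamp_handle [-0.01  -0.001  0.011] [0.07  0.085 0.093]
[-0.03669165  0.08784936]
```

View pics/a.png

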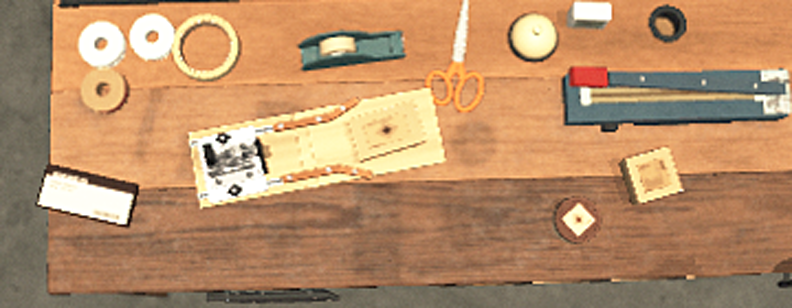

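View pics/b.png

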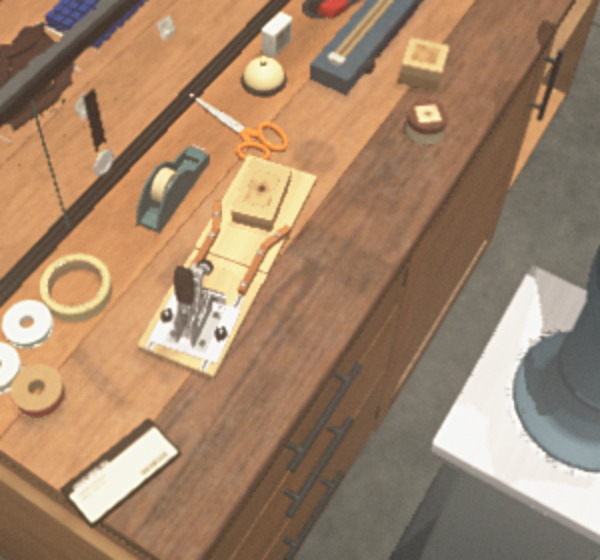

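Call:
arm_command([
  [[0.35,1,0,0.86,0.3],[0.35,1,0,0.86,0.3],[0.35,1,0,0.86,0.3],[0.35,1,0,0.86,0.3],[0.35,1,0,0.86,0.3],[0.35,1,0,0.86,0.3],[0.35,1,0,0.86,0.3],[0.35,1,0,0.86,0.3],[0.35,1,0,0.86,0.3],[0.35,1,0,0.86,0.3],[0.35,1,0,0.86,0.3],[0.35,1,0,0.86,0.3],[0.35,1,0,0.86,0.3],[0.35,1,0,0.86,0.3],[0.35,1,0,0.86,0.3],[0.35,1,0,0.86,0.3],[0.35,1,0,0.86,0.3],[0.35,1,0,0.86,0.3],[0.35,1,0,0.86,0.3],[0.35,1,0,0.86,0.3]],
])

```text
time: 2.57
tcp_pos: [0.3723, -0.206, 0.2315]
eef_rot: [3.141, 0.0, 1.745]
force: [0.7, 0.1, -0.2]
grip_width: 0.0255
grip_force: 0.0
```

Call:
arm_command([
  [[0.85,0.49,-0.4,0,0.3],[0.85,0.49,-0.4,0,0.3],[0.85,0.49,-0.4,0,0.3],[0.85,0.49,-0.4,0,0.3],[0.85,0.49,-0.4,0,0.3],[0.85,0.49,-0.4,0,0.3],[0.85,0.49,-0.8,0,0.3],[0.85,0.49,-0.8,0,0.3],[0.85,0.49,-0.8,0,0.3],[0.85,0.49,-0.8,0,0.3],[0,0,-0.8,0,0.3],[0,0,0,0,0.3]],
])

```text
time: 3.57
tcp_pos: [0.5403, -0.1067, 0.1001]
eef_rot: [-3.136, -0.004, 1.745]
force: [-1.0, 0.6, -0.9]
grip_width: 0.0256
grip_force: 0.0
```

Run:
```python
from h import *
s=sense(); print(s["tcp_pos"],s["force"])
im,d=cams.grab_frame("scene")
cv2.imwrite("pics/c.png",cv2.resize(im[140:320,220:400],None,fx=3.3,fy=3.3))
c=cams.get_calibration("scene"); V=np.array(c["view"])
p,_=cv2.projectPoints(np.array([s["tcp_pos"]]),cv2.Rodrigues(V[:3,:3])[0],V[:3,3],np.array(c["camera_matrix"]),np.array(c["dist_coeffs"]));print(p, (p-[220,140])*3.3)
```

```text
[ 0.54030999 -0.10674502  0.10005319] [-0.96540008  0.64087492 -0.89150961]
[[[320.42496548 173.72629758]]] [[[331.40238607 111.29678203]]]
```

View pics/c.png

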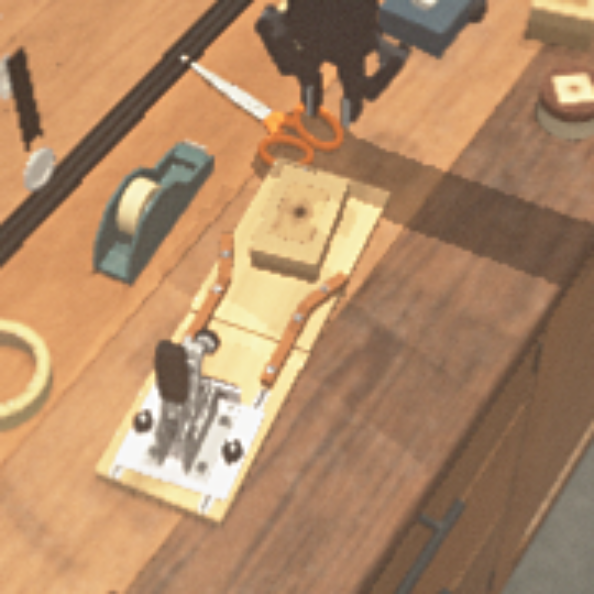

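Call:
arm_command([
  [[0,-0.2,-0.6,0,0.3],[0,-0.2,-0.6,0,0.3],[0,0,-0.6,0,0.3],[0,0,-0.6,0,0.3],[0,0,-0.6,0,0.3],[0,0,-0.5,0,0.3],[0,0,0,0,0.3],[0,0,0,0,0.3]],
])

```text
time: 4.28
tcp_pos: [0.5411, -0.1169, 0.0323]
eef_rot: [-3.14, -0.001, 1.741]
force: [0.4, -0.3, -0.3]
grip_width: 0.0258
grip_force: 0.0
```

Call:
arm_command([
  [[-0.04,0.3,-0.25,0,0.3],[-0.04,0.3,-0.2,0,0.3],[-0.05,0.3,0,0,0.3],[-0.05,0.3,0,0,0.3],[-0.05,0.3,0,0,0.3],[-0.05,0.3,0,0,0.3],[-0.05,0.3,0,0,0.3],[-0.05,0.3,0,0,0.3],[-0.05,0.3,0,0,0.3],[-0.05,0.3,0,0,0.3]],
])

```text
time: 5.12
tcp_pos: [0.5324, -0.0575, 0.0245]
eef_rot: [3.141, 0.001, 1.739]
force: [0.5, -1.0, -0.6]
grip_width: 0.0255
grip_force: 0.5
```

Call:
arm_command([
  [[-0.05,0.3,0,0,0.3],[-0.05,0.3,0,0,0.3],[-0.05,0.3,0,0,0.3],[-0.05,0.3,0,0,0.3],[-0.05,0.3,0,0,0.3],[-0.05,0.3,0,0,0.3],[-0.05,0.3,0,0,0.3]],
])

```text
time: 5.7
tcp_pos: [0.5244, -0.0155, 0.024]
eef_rot: [-3.14, 0.001, 1.74]
force: [-2.2, -2.7, 1.6]
grip_width: 0.0255
grip_force: 1.8
```

Run:
```python
from h import *
s=sense(); print(s["tcp_pos"],s["force"],s["moment"])
im,d=cams.grab_frame("scene")
cv2.imwrite("pics/d.png",cv2.resize(im[140:320,220:400],None,fx=3.3,fy=3.3))
q=models.trace("gift_box","scene")[0]; P,_=world("scene",d,q["pixels"])
T=P[abs(P[:,2]-np.percentile(P[:,2],90))<.006]; r=cv2.minAreaRect((T[:,:2]*1000).astype(np.float32)); print(r)
```

```text
[ 0.52440196 -0.01553725  0.0240007 ] [-2.24839024 -2.73936709  1.55207506] [-0.76606541  0.42306767  0.14711228]
((515.591552734375, 48.492313385009766), (62.462886810302734, 102.31903076171875), 10.14062786102295)
```

View pics/d.png

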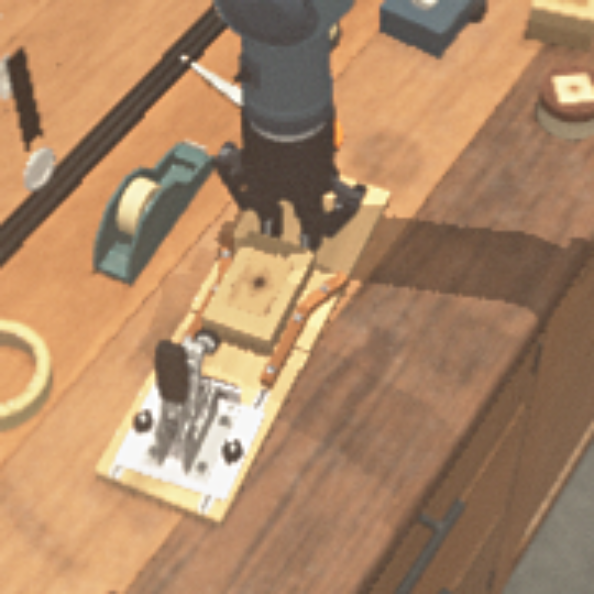

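Call:
arm_command([
  [[-0.04,0.2,0,0,0.3],[-0.04,0.2,0,0,0.3],[-0.04,0.2,0,0,0.3],[-0.04,0.2,0,0,0.3],[-0.04,0.2,0,0,0.3],[-0.04,0.2,0,0,0.3]],
])

```text
time: 6.3
tcp_pos: [0.5206, 0.0094, 0.0243]
eef_rot: [3.141, -0.0, 1.741]
force: [-0.3, -1.1, -0.2]
grip_width: 0.0259
grip_force: 0.3
```

Call:
arm_command([
  [[-0.02,0.1,0,0,0.3],[-0.02,0.1,0,0,0.3],[-0.02,0.1,0,0,0.3],[0,0,0,0,0.3]],
])

```text
time: 6.63
tcp_pos: [0.5193, 0.0153, 0.0244]
eef_rot: [3.141, -0.0, 1.741]
force: [-0.3, 0.4, -0.6]
grip_width: 0.0258
grip_force: 0.0
```

Call:
arm_command([
  [[-0.02,0.08,0,0,0.3],[-0.02,0.08,0,0,0.3],[0,0,0,0,0.3]],
])

```text
time: 6.88
tcp_pos: [0.5185, 0.0182, 0.0243]
eef_rot: [3.141, -0.0, 1.741]
force: [-0.4, 0.5, 0.4]
grip_width: 0.0256
grip_force: 0.1
```

Call:
arm_command([
  [[-0.02,0.08,0,0,0.3],[-0.02,0.08,0,0,0.3],[0,0,0,0,0.3]],
])

```text
time: 7.13
tcp_pos: [0.5177, 0.0216, 0.0243]
eef_rot: [3.142, -0.0, 1.741]
force: [0.9, -0.3, 0.8]
grip_width: 0.026
grip_force: 0.1
```

Call:
arm_command([
  [[-0.02,0.08,0,0,0.3],[-0.02,0.08,0,0,0.3],[0,0,0,0,0.3]],
])

```text
time: 7.38
tcp_pos: [0.5168, 0.0249, 0.0243]
eef_rot: [-3.142, -0.0, 1.741]
force: [-0.8, -1.1, 0.2]
grip_width: 0.0256
grip_force: 0.1
```

Call:
arm_command([
  [[-0.01,0.07,0,0,0.3],[-0.02,0.07,0,0,0.3],[0,0,0,0,0.3]],
])

```text
time: 7.63
tcp_pos: [0.5162, 0.0277, 0.0243]
eef_rot: [-3.142, -0.0, 1.741]
force: [0.4, -0.2, 0.7]
grip_width: 0.0256
grip_force: 0.1
```

Call:
arm_command([
  [[-0.01,0.07,0,0,0.3],[-0.02,0.07,0,0,0.3],[0,0,0,0,0.3]],
])

```text
time: 7.88
tcp_pos: [0.5159, 0.0295, 0.0243]
eef_rot: [3.141, 0.001, 1.741]
force: [0.3, -2.6, -0.2]
grip_width: 0.0255
grip_force: 1.1
```

Call:
arm_command([
  [[-0.01,0.05,0,0,0.3],[0,0,0,0,0.3],[0,0,0,0,0.3]],
])

```text
time: 8.13
tcp_pos: [0.5158, 0.0298, 0.0243]
eef_rot: [3.141, 0.001, 1.74]
force: [1.5, -4.2, 1.0]
grip_width: 0.0255
grip_force: 2.2
```

Call:
arm_command([
  [[-0.01,0.07,0,0,0.3],[0,0,0,0,0.3],[0,0,0,0,0.3]],
])

```text
time: 8.38
tcp_pos: [0.5157, 0.0306, 0.0243]
eef_rot: [-3.142, 0.002, 1.74]
force: [1.9, -5.6, -0.1]
grip_width: 0.0258
grip_force: 2.8
```

Call:
arm_command([
  [[-0.01,0.06,0,0,0.3],[0,0,0,0,0.3],[-0.01,0.06,0,0,0.3],[0,0,0,0,0.3],[0,0,0,0,0.3]],
])

```text
time: 8.8
tcp_pos: [0.5156, 0.0313, 0.0244]
eef_rot: [-3.142, 0.004, 1.739]
force: [2.2, -7.1, 0.5]
grip_width: 0.0254
grip_force: 4.0
```

Call:
arm_command([
  [[-0.01,0.08,0,0,0.3],[0,0,0,0,0.3],[0,0,0,0,0.3],[0,0,0,0,0.3]],
])

```text
time: 9.13
tcp_pos: [0.5155, 0.0319, 0.0244]
eef_rot: [-3.141, 0.005, 1.739]
force: [2.7, -9.1, 0.7]
grip_width: 0.0257
grip_force: 4.7
```

Run:
```python
from h import *
s=sense(); print(s["time"],s["tcp_pos"],s["force"],s["moment"])
for cam in("scene","top"):
    im,d=cams.grab_frame(cam); 
    if cam=="scene": cv2.imwrite("pics/e.png",cv2.resize(im[140:320,220:400],None,fx=3.3,fy=3.3))
    for l in ("gift_box","clamp_handle"):
        for q in models.trace(l,cam)[:1]:
            P,_=world(cam,d,q["pixels"]);T=P[abs(P[:,2]-np.percentile(P[:,2],90))<.006]; print(cam,l,q["conf"],np.percentile(P[:,2],95),cv2.minAreaRect((T[:,:2]*1000).astype(np.float32)))
```

```text
9.1333 [0.51548982 0.03191519 0.02438512] [ 2.74455158 -9.08534458  0.65020222] [-1.93997432 -0.45341754  0.17264723]
scene gift_box 0.91 0.048166299738264175 ((504.3140563964844, 95.72032165527344), (61.04744338989258, 100.86863708496094), 10.67360782623291)
scene clamp_handle 0.65 0.16592400812891017 ((485.802734375, 202.71768188476562), (20.06329345703125, 11.606813430786133), 29.91709327697754)
top gift_box 0.7 0.05172680654233011 ((504.576171875, 101.31837463378906), (60.72292709350586, 75.05796813964844), 8.17630672454834)
top clamp_handle 0.63 0.16872117492212 ((486.2037048339844, 196.7669219970703), (18.127925872802734, 10.744240760803223), 16.392297744750977)
```

View pics/e.png

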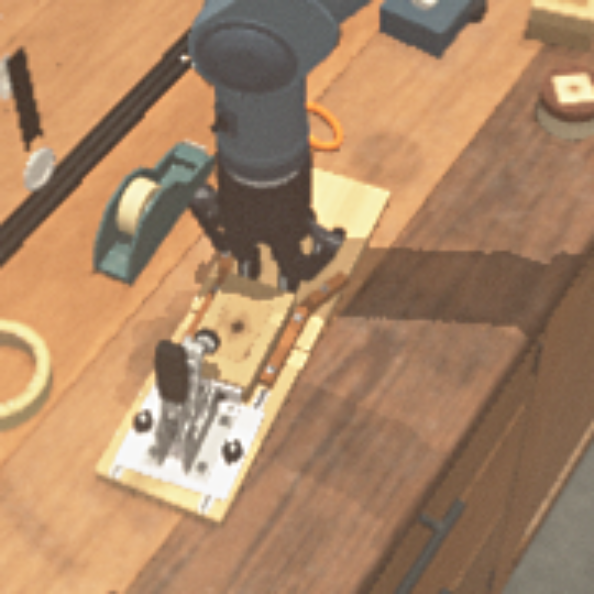

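Call:
arm_command([
  [[0.01,-0.08,0,0,0.3],[0.01,-0.08,0,0,0.3],[0.02,-0.08,0,0,0.3],[0.01,-0.08,0,0,0.3],[0.02,-0.1,0,0,0.3],[0.02,-0.1,0,0,0.3],[0.04,-0.2,0,0,0.3],[0.05,-0.3,0,0,0.3],[0.05,-0.3,0,0,0.3],[0,0,0.5,0,0],[0,0,1,0,0],[0,0,1,0,0],[0,0,1,0,0],[0,0,1,0,0],[0,0,1,0,0],[0,0,1,0,0],[0,0,1,0,0],[0,0,1,0,0],[0,0,0.5,0,0],[0,0,0,0,0]],
])

```text
time: 11.1
tcp_pos: [0.5215, 0.0103, 0.2076]
eef_rot: [3.135, 0.001, 1.741]
force: [-0.1, -1.2, -0.6]
grip_width: -0.0003
grip_force: 0.0
```

Run:
```python
from h import *
s=sense(); print(s["time"],s["tcp_pos"],s["force"],s["grip_width"])
for cam in("scene","top"):
    im,d=cams.grab_frame(cam)
    for l in ("gift_box",):
        for q in models.trace(l,cam)[:1]:
            P,_=world(cam,d,q["pixels"]);T=P[abs(P[:,2]-np.percentile(P[:,2],90))<.006]; print(cam,l,q["conf"],np.percentile(P[:,2],95),cv2.minAreaRect((T[:,:2]*1000).astype(np.float32)))
```

```text
11.1 [0.5214573  0.01030874 0.20759624] [-0.09448759 -1.20135206 -0.64302727] -0.00029927207095491025
scene gift_box 0.86 0.04826597734004307 ((505.56964111328125, 95.13165283203125), (62.449501037597656, 107.22463989257812), 10.336811065673828)
top gift_box 0.82 0.05125322677890005 ((506.3837890625, 95.71044921875), (61.137351989746094, 83.37335205078125), 8.907278060913086)
```

Call:
arm_command([
  [[-0.145,0.77,0,0,0],[-0.145,0.77,0,0,0],[-0.145,0.77,0,0,0],[-0.145,0.77,0,0,0],[-0.145,0.77,0,0,0],[-0.145,0.77,0,0,0],[-0.145,0.77,0,0,0],[-0.145,0.77,0,0,0],[-0.145,0.77,0,0,0],[-0.145,0.77,0,0,0],[0,0,-0.5,0,0],[0,0,-0.5,0,0],[0,0,-0.5,0,0],[0,0,-0.5,0,0],[0,0,-0.5,0,0],[0,0,-0.5,0,0],[0,0,0,0,0]],
])

```text
time: 12.72
tcp_pos: [0.4885, 0.1624, 0.1413]
eef_rot: [-3.136, 0.001, 1.74]
force: [-0.3, -1.1, -0.9]
grip_width: -0.0001
grip_force: 0.0
```

Run:
```python
from h import *
s=sense(); print(s["time"],s["tcp_pos"],s["force"],s["grip_width"])
im,d=cams.grab_frame("scene"); cv2.imwrite("pics/f.png",cv2.resize(im[190:310,230:350],None,fx=5,fy=5,interpolation=cv2.INTER_CUBIC))
```

```text
12.7167 [0.48850931 0.16243279 0.14130845] [-0.34794959 -1.06464819 -0.85037046] -7.600228960437471e-05
```

View pics/f.png

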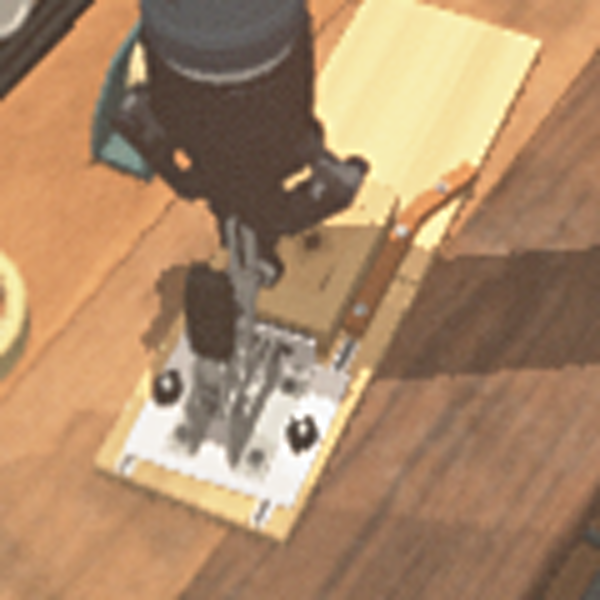

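Call:
arm_command([
  [[0.2,0.03,0.2,0,0],[-0.03,0.2,0,0,0],[-0.03,0.2,0,0,0],[-0.03,0.2,0,0,0],[0,0,0,0,0]],
])

```text
time: 13.18
tcp_pos: [0.4925, 0.1785, 0.149]
eef_rot: [3.14, -0.001, 1.743]
force: [-0.4, -0.2, 0.9]
grip_width: -0.0
grip_force: 0.0
```

Call:
arm_command([
  [[-0.04,0.2,-0.1,0,0],[-0.04,0.2,0,0,0],[-0.04,0.2,0,0,0],[0,0,0,0,0]],
])

```text
time: 13.52
tcp_pos: [0.4899, 0.1894, 0.1464]
eef_rot: [3.141, -0.0, 1.742]
force: [0.3, 0.1, 1.2]
grip_width: -0.0
grip_force: 0.3
```

Call:
arm_command([
  [[-0.03,0.2,0,0,0],[-0.04,0.2,0,0,0],[-0.03,0.2,0,0,0],[-0.04,0.2,0,0,0],[0,0,0,0,0]],
])

```text
time: 13.93
tcp_pos: [0.4866, 0.206, 0.1461]
eef_rot: [-3.141, -0.001, 1.742]
force: [-0.3, -0.3, 0.6]
grip_width: -0.0002
grip_force: 0.2
```

Run:
```python
from h import *
s=sense(); print(s["time"],s["tcp_pos"],s["force"],s["grip_width"])
im,d=cams.grab_frame("scene"); cv2.imwrite("pics/g.png",cv2.resize(im[190:310,230:350],None,fx=5,fy=5,interpolation=cv2.INTER_CUBIC))
q=models.trace("clamp_handle","scene")[0];P,_=world("scene",d,q["pixels"]); T=P-np.array([.502,.1225,0])
ey=np.array([-.169,.9856,0]);ex=np.array([.9856,.169,0]); print(q["conf"],np.percentile(T@ey,[5,50,95]),np.percentile(T@ex,[5,50,95]),np.percentile(P[:,2],[5,50,95]))
i=np.percentile(P[:,2],[0,25,50,75,100])
for a,b in zip(i[:-1],i[1:]): k=(P[:,2]>=a)&(P[:,2]<=b); print(P[k,2].mean().round(3),np.median(T[k]@ey).round(4))
```

```text
13.9333 [0.48664797 0.20598793 0.14605473] [-0.32531193 -0.33836966  0.59825262] -0.00018577964130933052
0.43 [0.0719625  0.10602281 0.1131551 ] [-0.01375919 -0.00567638  0.00562376] [0.06320568 0.13144898 0.16495599]
0.077 0.0946
0.118 0.1046
0.145 0.1101
0.163 0.1098
```

View pics/g.png

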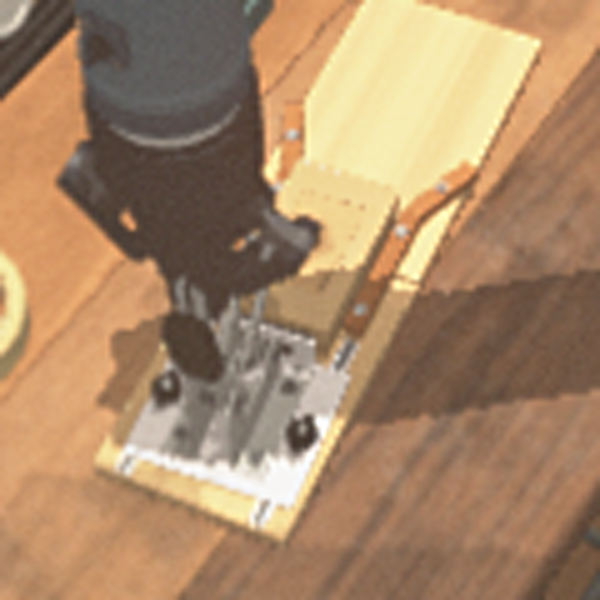

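Call:
arm_command([
  [[-0.03,0.17,-0.04,0,0],[-0.03,0.17,-0.04,0,0],[-0.03,0.17,-0.04,0,0],[-0.035,0.2,-0.075,0,0],[-0.035,0.2,-0.075,0,0],[-0.035,0.2,-0.075,0,0],[-0.03,0.185,-0.11,0,0],[-0.03,0.185,-0.11,0,0],[-0.03,0.185,-0.11,0,0],[0,0,0,0,0]],
])

```text
time: 14.87
tcp_pos: [0.481, 0.2391, 0.1322]
eef_rot: [-3.141, -0.001, 1.742]
force: [-0.3, -0.4, -0.2]
grip_width: 0.0003
grip_force: 0.0
```

Call:
arm_command([
  [[-0.03,0.165,-0.14,0,0],[-0.03,0.165,-0.14,0,0],[-0.03,0.165,-0.14,0,0],[0,0,0,0,0]],
])

```text
time: 15.2
tcp_pos: [0.4792, 0.2486, 0.1237]
eef_rot: [-3.141, -0.001, 1.742]
force: [-1.2, 0.0, -0.2]
grip_width: 0.0003
grip_force: 0.0
```

Call:
arm_command([
  [[-0.024,0.14,-0.17,0,0],[-0.024,0.14,-0.17,0,0],[-0.024,0.14,-0.17,0,0],[0,0,0,0,0]],
])

```text
time: 15.53
tcp_pos: [0.4783, 0.2567, 0.1138]
eef_rot: [3.142, -0.0, 1.742]
force: [1.2, 0.2, -0.3]
grip_width: -0.0001
grip_force: 0.3
```

Call:
arm_command([
  [[-0.014,0.08,-0.14,0,0],[-0.014,0.08,-0.14,0,0],[0,0,0,0,0]],
])

```text
time: 15.78
tcp_pos: [0.4777, 0.2602, 0.1084]
eef_rot: [3.141, -0.001, 1.742]
force: [-0.6, 0.4, 2.0]
grip_width: -0.0002
grip_force: 0.7
```

Load is building as expected; carry on down.

Call:
arm_command([
  [[-0.014,0.08,-0.14,0,0],[-0.014,0.08,-0.14,0,0],[0,0,0,0,0]],
])

```text
time: 16.03
tcp_pos: [0.477, 0.2631, 0.1023]
eef_rot: [-3.142, -0.001, 1.742]
force: [0.1, 0.7, 0.4]
grip_width: 0.0001
grip_force: 0.1
```

Call:
arm_command([
  [[-0.01,0.06,-0.15,0,0],[-0.01,0.06,-0.15,0,0],[0,0,0,0,0]],
])

```text
time: 16.28
tcp_pos: [0.4761, 0.2645, 0.0957]
eef_rot: [-3.14, 0.001, 1.741]
force: [-0.5, 0.5, 0.3]
grip_width: 0.0001
grip_force: 0.0
```

Call:
arm_command([
  [[0,0.03,-0.12,0,0],[0,0.03,-0.12,0,0],[0,0,0,0,0]],
])

```text
time: 16.53
tcp_pos: [0.4765, 0.2658, 0.0914]
eef_rot: [-3.14, 0.0, 1.741]
force: [0.3, -0.7, 0.1]
grip_width: 0.0
grip_force: 0.0
```

Call:
arm_command([
  [[0,0,-0.1,0,0],[0,0,-0.1,0,0],[0,0,0,0,0],[0,0,0,0,0]],
])

```text
time: 16.87
tcp_pos: [0.4768, 0.2661, 0.088]
eef_rot: [-3.141, 0.0, 1.741]
force: [0.3, -0.7, 0.7]
grip_width: 0.0005
grip_force: 0.0
```

Lift straight away and look.

Call:
arm_command([
  [[0,0,0.3,0,0],[0,0,1,0,0],[0,0,1,0,0],[0,0,1,0,0],[0,0,1,0,0],[0,0,1,0,0],[0,0,1,0,0],[0.2,-1,0,0,0],[0.2,-1,0,0,0],[0.2,-1,0,0,0],[0.2,-1,0,0,0],[0.2,-1,0,0,0],[0.2,-1,0,0,0],[0.2,-1,0,0,0],[0.2,-1,0,0,0],[0.2,-1,0,0,0],[0.2,-1,0,0,0],[0.2,-1,0,0,0],[0.2,-1,0,0,0],[0,0,0,0,0]],
])

```text
time: 18.53
tcp_pos: [0.5257, 0.0203, 0.2146]
eef_rot: [3.141, 0.003, 1.733]
force: [-0.4, -0.6, 0.6]
grip_width: 0.0
grip_force: 0.0
```

Run:
```python
from h import *
s=sense(); print(s["time"],s["tcp_pos"],s["force"])
im,d=cams.grab_frame("scene"); cv2.imwrite("pics/i.png",cv2.resize(im[190:310,230:350],None,fx=5,fy=5,interpolation=cv2.INTER_CUBIC))
ey=np.array([-.169,.9856,0]);ex=np.array([.9856,.169,0])
for l in ("clamp_handle","gift_box"):
  q=models.trace(l,"scene")[0];P,_=world("scene",d,q["pixels"]); T=P-np.array([.502,.1225,0])
  print(l,q["conf"],np.percentile(T@ey,[5,50,95]),np.percentile(T@ex,[5,50,95]),np.percentile(P[:,2],[5,50,95]))
  T=P[abs(P[:,2]-np.percentile(P[:,2],90))<.006]; print(cv2.minAreaRect((T[:,:2]*1000).astype(np.float32)))
  if l=="clamp_handle":
    y=(P-np.array([.502,.1225,0]))@ey
    for a in np.arange(.1,.19,.01):
      k=(y>=a)&(y<a+.01)
      if k.sum()>3: print(a.round(2),np.percentile(P[k,2],[50,90]).round(3))
```

```text
18.5333 [0.52573984 0.02034471 0.21456523] [-0.44250479 -0.57932802  0.55086718]
clamp_handle 0.84 [0.06125833 0.13668766 0.18219845] [-0.01424876 -0.00390169  0.00747477] [0.04797413 0.08249111 0.09162949]
((470.21295166015625, 280.740966796875), (23.464656829833984, 49.0021858215332), 8.146211624145508)
0.1 [0.074 0.078]
0.11 [0.078 0.082]
0.12 [0.08  0.083]
0.13 [0.083 0.085]
0.14 [0.084 0.087]
0.15 [0.086 0.09 ]
0.16 [0.089 0.092]
0.17 [0.09  0.093]
0.18 [0.088 0.092]
gift_box 0.62 [-0.07719395 -0.04055866  0.01651208] [-0.03106329 -0.01116048  0.02696571] [0.03383691 0.04426403 0.0483083 ]
((505.65234375, 92.44190979003906), (62.85413360595703, 103.02803039550781), 9.992993354797363)
```

View pics/i.png

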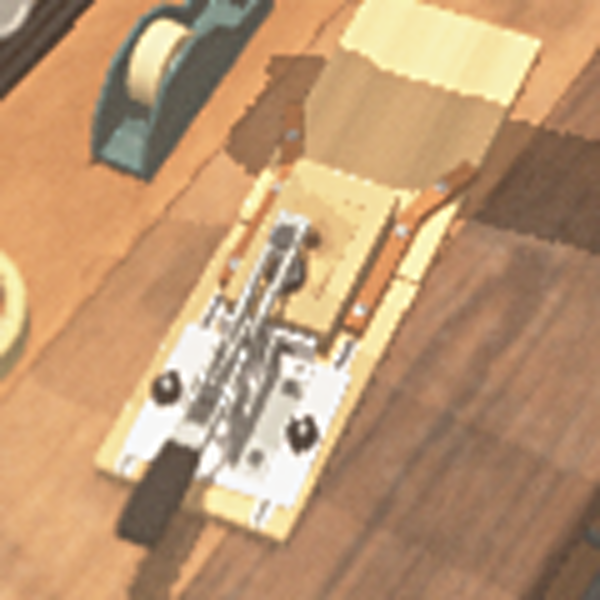

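The handle lies about 9° above level at (160,490), and the foot is down on the lid at (285,265). The box is square against the stop.

```bash
python3 -c "
from plant import robot
print(robot.finish_job())"
```

```text
the job is handed in; nothing more can be done
None
```

I pressed the gift box home against the stop at about 9.5 N, pushed the clamp handle over until it lay locked with the foot on the lid, and handed the job in at about 18.6 s; no verdict came back.

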